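# Hang the pawn rake on the sloping stand

### The job

Pick up the bamboo pawn rake (the T-shaped one with a round eye at the end of its handle) and hang it by its eye on the peg of the sloping aluminium stand, with its head pointing down the slope. Do not drop it on: keep hold of it until it lies flat against the sloping face with the peg through the eye, then let go so that it hangs there by itself. Leave the paddle, the pawns, the paperweight and the dice cup where they are.

Things in the scene. Friction and masses are not known exactly. Their poses are not given: they have to be found in the camera images.
- rake: bamboo pawn rake, loose, 195 mm long, about 90 g, lying flat. Origin: on its flat underside, near its balance point in the handle. x runs along the handle towards the eye, z is up out of its upper side. Handle 20 mm wide (y), 16 mm thick, from x = -78 to +56 mm; round eye at x = +78 mm; cross head 70 mm wide (y), 16 mm long, 20 mm thick at x = -85 mm. All parts share the flat underside z = 0.
- rake_eye (a point): centre of the rake's eye at the level of the underside: the eye is a flat ring of 48 mm outer and 28 mm inner diameter, 12 mm thick, hole along the rake's z; axes as the rake's
- rake_head (a point): middle of the rake's cross head, at the underside; axes as the rake's
- face: sloping face of the fixed aluminium stand, 30 degrees from level, looking up towards the robot. Origin: foot of the dark steel peg on the face, 100 mm above the shelf. z: out along the peg (14 mm diameter, 40 mm long, last 6 mm tapered); x: up the slope; y: level. The face spans x -170 to 75, y -75 to 75 mm; a clip at its upper edge (x 53 to 85, y -27 to 27) stands 18 mm off it.
- paddle: plain bamboo paddle without an eye, loose, bystander: 182 mm long, handle 18 mm wide and 14 mm thick, blade 75 x 56 x 10 mm towards +x. Origin on its underside in the handle, x along it to the blade, z up. It and the rake may lie on either side of the stand.
- pawn_red: red plastic pawn, 67 mm tall, 38 mm wide foot, standing loose near the front of the stand; bystander. Origin: centre of its underside, z up
- pawn_blue: blue plastic pawn, 67 mm tall, 38 mm wide foot, standing loose near the front of the stand; bystander. Origin: centre of its underside, z up
- paperweight: domed glass paperweight, 80 mm wide, 46 mm tall, bystander. Origin: centre of its underside, z up
- dice_cup: round wooden dice cup, 72 mm wide, 85 mm tall, mouth up on a 96 mm silicone coaster 6 mm thick, bystander. Origin: centre of its underside, z up
There are look-alikes about, which are no part of the job. Leave any blue or turquoise look-alike of the rake alone.

How it is judged (in metres and radians):
On the way:
1. the rake, still held, lies against the sloping face with the peg through its eye (x of rake_eye in the frame of face between -0.012 and 0.012 m and y of rake_eye in the frame of face between -0.012 and 0.012 m and z of rake_eye in the frame of face between -0.005 and 0.01 m and angle between the z axis of rake and the z axis of face, either way round below 0.2 rad and contact force between the fingers and rake above 0.5 N), for 0.1 s.
At the end, for the whole second after the job is handed in: The rake hangs released and at rest: eye round the peg (within 12 mm of its axis), lying on the face (eye within 7 mm, flat within 7 degrees), head down the slope (at least 130 mm below the peg along it). Paddle, pawns, paperweight and dice cup stand within 25 mm of their starts (x of rake_eye in the frame of face between -0.012 and 0.012 m and y of rake_eye in the frame of face between -0.012 and 0.012 m and z of rake_eye in the frame of face between -0.005 and 0.007 m and angle between the z axis of rake and the z axis of face, either way round below 0.12 rad and x of rake_head in the frame of face below -0.13 m and linear speed of rake below 0.02 m/s and angular speed of rake below 0.2 rad/s and distance of each of paddle, pawn_red, pawn_blue, paperweight, dice_cup from where it was at the start of the episode below 0.025 m); the robot touches nothing.
It fails at once if the paddle, a pawn, the paperweight or the dice cup is moved by more than 25 mm or tipped over (distance of any of paddle, pawn_red, pawn_blue, paperweight, dice_cup from where it was at the start of the episode above 0.025 m or angle between any of pawn_red, pawn_blue, paperweight, dice_cup's own z axis and vertical above 0.5 rad).
It also fails if it takes over 42 s, if anything falls off the work surface, if the arm or the gripper's body presses on something with over 40 N, if the wrist force passes 120 N, or if a joint passes its speed limit or range.

### The arm

A 6-joint arm with a two-finger parallel gripper is mounted at the origin on the work surface. World frame = base frame: x ahead of the robot, y to its left, z up, the work surface at z = 0. Lengths are in mm, angles in rad, forces in N, time in s.
With the tool pointing down it reaches from about 300 to 875 mm from the base axis. Payload 6.4 kg.
Tool frame: the origin (TCP) lies on the mounting face of the last link; the fingertips stand 166 mm ahead of it and the grasp point (between the pads) lies 147 mm ahead of it; z points along the fingers, y is the line along which they close (so a half turn about z gives the same grasp; the last joint's range is limited). The gripper opens to 88 mm and grips with 3 to 60 N. Pads are 18 mm wide; open, the fingers measure 123 mm over their backs; the gripper's body (75 mm by 187 mm) begins 45 mm behind the grasp point.
Start: joints at [-1.481, 0.181, 1.607, -0, 1.354, -0.206], TCP at [167.632, -550.038, 404.714] pointing down, gripper open.
Joint ranges: [-2.99, 2.99], [-0.89, 2.07], [0.3, 2.58], [-1.14, 4.28], [0, 2.63], [-3.12, 3.12]. Speed limits (rad/s): [2.57, 2.57, 3.01, 3.14, 3.14, 3.14].

### API

Orientations are given as a rotation vector (axis times angle).
In Python, from cell import get_obs, snapshot, camera_info, finish_job gives the robot as it stands.
- The arm moves only by the tool arm_command, never from a script. Its argument "plan" is a list that holds one entry, the list of rows, each a list of 7 numbers: the finger opening in mm, from 0 to 88.1, then the shift along the tool's x, y, z in units of 0.4 m (1.0 is 0.4 m), then the turn, a rotation vector about the tool's x, y, z in units of pi/2 rad (1.0 is pi/2 rad). A call has exactly 5 rows; each row is the pose to reach, as a shift and turn from the pose commanded when the call began, along the tool's axes at that moment; what a row does not reach only later rows make up. A row lasts 1/10 s, in which the tool goes at most 50 mm and 8.59 degrees, less where a joint would pass 70% of its speed; a pose out of reach is approached as far as the arm can. A call with a number of a shift or a turn outside -1 to 1 is refused whole. A call with a gripper value outside its range is refused whole. The fingers move at their own pace and stop on an object; the grip force is fixed at half the most. Time passes only in rows, so rows that repeat a pose let the fingers close, or fill a call up. It gives the time, the measured TCP pose, the force, the opening and the grip force at its end, in the units of the state.
- get_obs(): the state, without advancing time (a new reading comes with each control period).
- snapshot(name): name is "side" or "top" or "wrist"; returns the picture (420x560x3 uint8, red, green, blue); there is no depth.
- camera_info(name): a dict with "fx", "fy", "cx", "cy" (pixels), "world_to_cam" (4x4, takes a point from world to camera coordinates). Camera axes: x right, y down, z forward; pixel columns grow to the right and rows downward; lengths in mm; the calibration is good to about 2 mm. A picture is of the moment at which its call begins: read the wrist's pose just before it. camera_info takes no time and is no camera call; for the wrist camera it gives the pose at the moment of the call.
- finish_job(): hands the job in; it is judged then, once.
The state is a dict: "time_s": time; "q": joint angles; "joint_velocities": joint speeds; "joint_torque": joint torques, N m; "tcp_pos": TCP position; "tcp_rot": TCP orientation; "contact_force": force on the tool from outside, world axes, zero at the start; "torque": the same for the moment, N m; "finger_gap": finger opening in mm; "gripper_force": force on a finger pad.
Only numpy, scipy, OpenCV 4.12 (cv2) and the standard library are available. Lean on these libraries where they do the work, as an engineer would, in place of code of your own. Each camera call takes 0.05 s, during which the arm holds its last target. There are 200 camera calls.

## Working session

There is one attempt and no reset: what is moved stays moved. The work goes in short steps, Python scripts to look and compute and a tool call to move; the robot and the scene stay as the last step left them, time stands still between calls to the robot, and variables do not carry over. Pictures are saved under pics/ and viewed, at most 10 in all, crops included, and the job is handed in when it is done.

Besides the shell and the picture viewer there is one more tool, called after "Call:" by a JSON object that holds its "name" and its "arguments", one argument or row to a line. arm_command: Moves the arm, as the interface text tells. Its arguments: {"type":"object","properties":{"plan":{"type":"array","items":{"type":"array","items":{"type":"array","items":{"type":"number"}}}}},"required":["plan"]}

```bash
mkdir -p pics; ls; python3 - <<'E'
from cell import *
import cv2,numpy as np
o=get_obs();print(o)
for n in("side","top"):
    im=snapshot(n);cv2.imwrite(f"pics/{n}0.png",im[:,:,::-1])
    c=camera_info(n);print(n,c)
E
```

```text
pics
{'time_s': 0.0, 'q': array([-1.48130937e+00,  1.81493168e-01,  1.60796926e+00, -9.08292608e-06,
        1.35378601e+00, -2.06302314e-01]), 'joint_velocities': array([-0.00012064,  0.00072751, -0.00035219,  0.0003406 , -0.00028534,
       -0.0001676 ]), 'joint_torque': array([ 1.47005894e-04, -4.33869481e+01, -3.41848826e+01,  7.02634896e-02,
        3.84534232e-02, -8.81373489e-05]), 'tcp_pos': array([ 167.60151845, -549.77644878,  403.85554768]), 'tcp_rot': array([-3.10566160e+00, -4.62692177e-01, -1.37847096e-04]), 'contact_force': array([-0.26881976,  0.46658005, -0.72266402]), 'torque': array([ 0.01239736, -0.01766681,  0.03844403]), 'gripper_force': 0.0, 'finger_gap': 88.48356856173923}
side {'fx': 476.9468262098029, 'fy': 476.9468262098029, 'cx': 275.95088190200846, 'cy': 208.02077910925362, 'world_to_cam': array([[-9.59787096e-01, -2.80034414e-01, -1.97346838e-02,
         4.46166330e+02],
       [-1.20647331e-01,  4.74936921e-01, -8.71710469e-01,
         1.72462046e+02],
       [ 2.53481660e-01, -8.34275523e-01, -4.89623733e-01,
         1.17307771e+03],
       [ 0.00000000e+00,  0.00000000e+00,  0.00000000e+00,
         1.00000000e+00]])}
top {'fx': 521.336860671128, 'fy': 521.336860671128, 'cx': 278.67942084240707, 'cy': 213.79278481347552, 'world_to_cam': array([[ 1.66116732e-02, -9.99854550e-01,  3.86409935e-03,
        -1.23678419e+02],
       [-9.94530907e-01, -1.69215285e-02, -1.03062781e-01,
         4.64649482e+02],
       [ 1.03113176e-01, -2.13092100e-03, -9.94667347e-01,
         1.74584249e+03],
       [ 0.00000000e+00,  0.00000000e+00,  0.00000000e+00,
         1.00000000e+00]])}
```

View pics/top0.png

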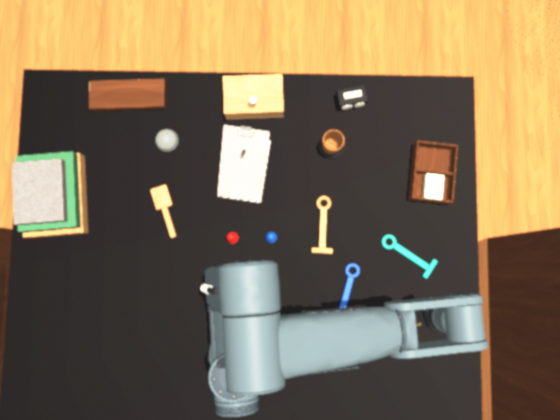

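View pics/side0.png

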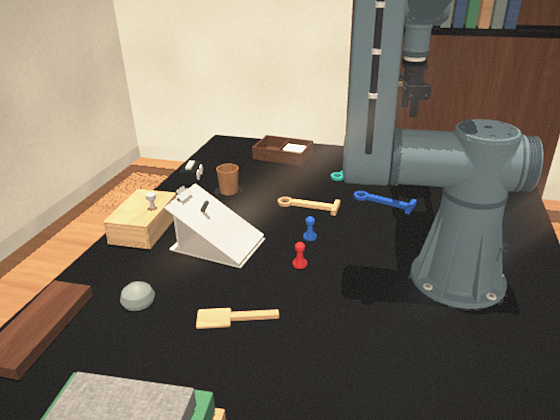

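The top view shows the bamboo rake with its eye at (323,202) and head at (322,250), and the stand around (244,163) with the peg near (242,153). The blue and turquoise rakes are look-alikes. The side view shows the same rake at (283–340, 203) and the peg at (205,208). Next I'll enlarge both.

```bash
python3 - <<'E'
import cv2,numpy as np
t=cv2.imread("pics/top0.png")[115:265,205:345];s=cv2.imread("pics/side0.png")[175:275,160:350]
cv2.imwrite("pics/tc.png",cv2.resize(t,None,fx=4,fy=4,interpolation=cv2.INTER_CUBIC))
cv2.imwrite("pics/sc.png",cv2.resize(s,None,fx=4,fy=4,interpolation=cv2.INTER_CUBIC))
E
```

```text
(no output)
```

View pics/tc.png

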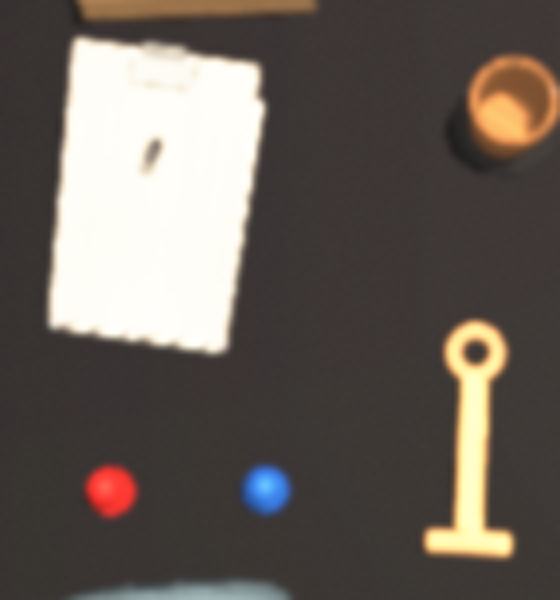

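View pics/sc.png

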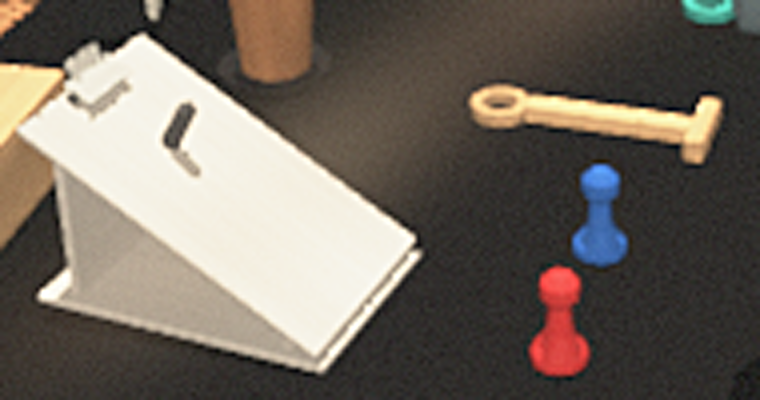

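The enlarged top crop puts the face corners at (75,38), (262,63), (228,353) and (50,327), the peg foot near (155,142), and its tip near (146,171). The rake's eye is at (476,352) and its head at (469,542). In the side crop the face corners are (145,33), (20,128), (417,238) and (318,355), and the peg runs from foot (172,147) to tip (188,106).

```bash
cat > h.py <<'E'
import numpy as np
from cell import *
from scipy.optimize import least_squares
from scipy.spatial.transform import Rotation as R
def proj(c,P):
    P=np.atleast_2d(P);M=c["world_to_cam"];q=P@M[:3,:3].T+M[:3,3]
    return np.c_[c["fx"]*q[:,0]/q[:,2]+c["cx"],c["fy"]*q[:,1]/q[:,2]+c["cy"]]
def onplane(c,uv,z):
    M=c["world_to_cam"];d=M[:3,:3].T@np.array([(uv[0]-c["cx"])/c["fx"],(uv[1]-c["cy"])/c["fy"],1]);o=-M[:3,:3].T@M[:3,3]
    return o+d*(z-o[2])/d[2]
def Rface(yaw): return (R.from_euler("z",yaw)*R.from_euler("y",-np.pi/6)).as_matrix()
E
python3 - <<'E'
from h import *
T,S=camera_info("top"),camera_info("side")
up=lambda p,o:(np.array(p)+.5)/4-.5+np.array(o)
L=np.array([[75,75,0],[75,-75,0],[-170,-75,0],[-170,75,0],[0,0,0],[0,0,40]],float)
t=up([[75,38],[262,63],[228,353],[50,327],[155,142],[146,171]],[205,115])
Ls=L[[1,0,2,3,4,5]]
s=up([[145,33],[20,128],[417,238],[318,355],[172,147],[188,106]],[160,175])
def f(p,fl=0):
    W=lambda l:p[:3]+l@Rface(p[3]).T
    return np.r_[proj(T,W(L))-t,proj(S,W(Ls))-s].ravel()
r=least_squares(f,[560,-20,100,0]);print(r.x);print(r.fun.reshape(-1,2).round(1))
e=onplane(T,up([476,352],[205,115]),12);h=onplane(T,up([469,542],[205,115]),20)
es=onplane(S,up([497,105],[160,175]),12);hs=onplane(S,up([702,130],[160,175]),12)
print(e,h,np.linalg.norm((e-h)[:2]),np.arctan2(*(e-h)[1::-1]));print(es,hs)
for n,p,z in(("blue",(267,490),55),("red",(111,490),55)):print(n,onplane(T,up(p,[205,115]),z))
print("cup",onplane(T,up([512,105],[205,115]),85))
c=camera_info("wrist");o=get_obs();m=R.from_rotvec(o["tcp_rot"]).as_matrix();print(m)
E
```

```text
[ 6.67513556e+02  3.25433597e+00  9.84554898e+01 -1.28534568e-01]
[[-0.4  0.7]
 [-1.3  1. ]
 [-1.3 -2.2]
 [-0.1 -2. ]
 [ 0.2  0.1]
 [ 0.9 -3.6]
 [ 0.   0.2]
 [ 0.4  0.4]
 [ 1.1  0.3]
 [ 1.3  0.3]
 [ 0.4 -0.5]
 [ 1.7 -0.2]]
[ 509.03262626 -269.27373225   12.        ] [ 346.13807682 -263.8976295    20.        ] 162.9832406005808 -0.032991601647294914
[ 513.79012536 -258.31117026   12.        ] [ 349.73870893 -258.07541443   12.        ]
blue [385.18593835 -92.82715087  55.        ]
red [383.00619751  36.60693686  55.        ]
cup [ 707.33278646 -291.15692295   85.        ]
[[ 9.56575698e-01  2.91483992e-01 -1.29268126e-04]
 [ 2.91483832e-01 -9.56574483e-01  1.55990071e-03]
 [ 3.31031494e-04 -1.52984268e-03 -9.99998775e-01]]
```

```bash
cat >> h.py <<'E'
def Rtool(yaw,pitch=0): # tool x along yaw, tilted up by pitch, z into the surface
    F=(R.from_euler("z",yaw)*R.from_euler("y",-pitch)).as_matrix()
    return np.c_[F[:,0],-F[:,1],-F[:,2]]
def delta(p,Rt):
    o=get_obs();m=R.from_rotvec(o["tcp_rot"]).as_matrix()
    print("t",round(o["time_s"],2),"at",o["tcp_pos"].round(1),"F",o["contact_force"].round(1))
    print("shift",(m.T@(np.array(p)-o["tcp_pos"])/400).round(4),"turn",(R.from_matrix(m.T@Rt).as_rotvec()/(np.pi/2)).round(4))
E
python3 - <<'E'
from h import *
delta([420,-267,330],Rtool(-.033))
E
```

```text
t 0.1 at [ 167.6 -549.8  403.9] F [ 0.2  0.3 -1. ]
shift [ 0.8096 -0.4921  0.1858] turn [-0.001  -0.      0.2093]
```

Call:
{"name": "arm_command", "arguments": {
  "plan": [
    [[60,0.11,-0.065,0.02,0,0,0.05],[60,0.22,-0.13,0.04,0,0,0.1],[60,0.33,-0.2,0.07,0,0,0.15],[60,0.44,-0.265,0.1,0,0,0.21],[60,0.55,-0.33,0.12,0,0,0.21]]
  ]
}}

```text
time_s: 0.6
tcp_pos: [332.9, -365.9, 357.6]
tcp_rot: [-3.14, 0.059, 0.001]
contact_force: [1.6, 0.2, -1.1]
finger_gap: 59.8
gripper_force: 0.0
```

```bash
python3 - <<'E'
from h import *
delta([420,-267,330],Rtool(-.033))
E
```

```text
t 0.6 at [ 332.9 -365.9  357.6] F [ 1.6  0.2 -1.1]
shift [ 0.2085 -0.2552  0.0692] turn [-0.0006  0.0003 -0.0028]
```

Call:
{"name": "arm_command", "arguments": {
  "plan": [
    [[60,0.07,-0.085,0.02,0,0,0],[60,0.14,-0.17,0.045,0,0,0],[60,0.205,-0.25,0.068,0,0,0],[60,0.205,-0.25,0.068,0,0,0],[60,0.205,-0.25,0.068,0,0,0]]
  ]
}}

```text
time_s: 1.1
tcp_pos: [417.8, -269.8, 330.9]
tcp_rot: [-3.141, 0.049, 0.002]
contact_force: [-0.2, -1.2, 0.1]
finger_gap: 60.0
gripper_force: 0.0
```

```bash
python3 - <<'E'
from h import *
import cv2,json
delta([420,-267,330],Rtool(-.033))
c=camera_info("wrist");im=snapshot("wrist");cv2.imwrite("pics/w1.png",im[:,:,::-1])
json.dump({k:np.asarray(v).tolist() for k,v in c.items()},open("w1.json","w"))
print(proj(c,[[509,-269,12],[346,-264,20]]))
M=c["world_to_cam"];print(-M[:3,:3].T@M[:3,3])
E
```

```text
t 1.1 at [ 417.8 -269.8  330.9] F [-0.2 -1.2  0.1]
shift [ 0.0053 -0.0073  0.0023] turn [-0.0003  0.0007  0.001 ]
[[273.82839326  98.19552555]
 [274.57435424 257.73576419]]
[ 497.80515662 -273.04360564  311.02554886]
```

View pics/w1.png

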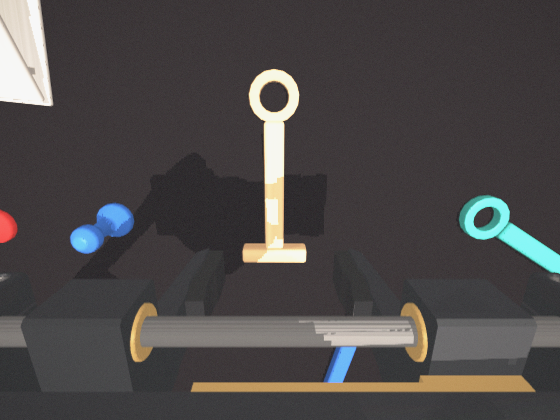

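The wrist view shows the rake's eye at (274,96.5) and the middle of its head at (274.5,253). Both match the prediction, so I can descend.

```bash
python3 - <<'E'
from h import *
import json
c={k:np.array(v) for k,v in json.load(open("w1.json")).items()}
e=onplane(c,(274,96.5),12);h=onplane(c,(274.5,253),20);u=(e-h)[:2];y=np.arctan2(u[1],u[0]);print(e,h,np.hypot(*u),y)
g=e[:2]-78*u/np.hypot(*u);print(g)
delta([*g,169],Rtool(y))
E
```

```text
[ 510.49115424 -269.21574997   12.        ] [ 351.69469155 -264.12233693   20.        ] 158.87812756579794 -0.0320641109648976
[ 432.53124698 -266.71517784]
t 1.15 at [ 417.4 -270.8  331.3] F [ 0.5 -0.8 -1. ]
shift [ 0.0377 -0.0114  0.4057] turn [ 0.0001  0.0003 -0.0008]
```

Call:
{"name": "arm_command", "arguments": {
  "plan": [
    [[60,0.037,-0.011,0.1,0,0,0],[60,0.037,-0.011,0.2,0,0,0],[60,0.037,-0.011,0.3,0,0,0],[60,0.037,-0.011,0.36,0,0,0],[60,0.037,-0.011,0.37,0,0,0]]
  ]
}}

```text
time_s: 1.65
tcp_pos: [430.5, -267.1, 180.6]
tcp_rot: [-3.137, 0.057, 0.007]
contact_force: [0.1, 1.2, 0.4]
finger_gap: 60.0
gripper_force: 0.0
```

```bash
python3 - <<'E'
from h import *
delta([432.5,-266.7,169],Rtool(-.032))
E
```

```text
t 1.65 at [ 430.5 -267.1  180.6] F [0.1 1.2 0.4]
shift [ 0.0051 -0.0012  0.029 ] turn [-0.0024  0.0027 -0.0029]
```

Call:
{"name": "arm_command", "arguments": {
  "plan": [
    [[60,0.004,-0.001,0.02,0,0,0],[60,0.004,-0.001,0.029,0,0,0],[10,0.004,-0.001,0.029,0,0,0],[10,0.004,-0.001,0.029,0,0,0],[10,0.004,-0.001,0.029,0,0,0]]
  ]
}}

```text
time_s: 2.15
tcp_pos: [434.4, -266.6, 172.7]
tcp_rot: [3.14, -0.053, 0.002]
contact_force: [0.4, 0.4, 0.6]
finger_gap: 38.2
gripper_force: 0.0
```

Call:
{"name": "arm_command", "arguments": {
  "plan": [
    [[10,0,0,0,0,0,0],[10,0,0,0,0,0,0],[10,0,0,0,0,0,0],[10,0,0,0,0,0,0],[10,0,0,0,0,0,0]]
  ]
}}

```text
time_s: 2.65
tcp_pos: [434.2, -266.4, 172.0]
tcp_rot: [3.141, -0.053, 0.0]
contact_force: [-1.4, 1.9, 4.1]
finger_gap: 19.8
gripper_force: 30.0
```

Call:
{"name": "arm_command", "arguments": {
  "plan": [
    [[10,0,0,-0.05,0,0,0],[10,0,0,-0.13,0,0,0],[10,0,0,-0.22,0,0,0],[10,0,0,-0.32,0,0,0],[10,0,0,-0.4,0,0,0]]
  ]
}}

```text
time_s: 3.15
tcp_pos: [434.1, -266.4, 333.6]
tcp_rot: [3.14, -0.054, 0.001]
contact_force: [0.8, -1.0, 0.2]
finger_gap: 19.6
gripper_force: 30.0
```

```bash
cat >> h.py <<'E'
def hang(x,y,z,face,eye): # TCP pose with the rake eye at face coords x,y,z
    F=Rface(face[3]);Rt=Rtool(face[3],np.pi/6)
    return np.array(face[:3])+F@[x,y,z]-Rt@np.array(eye),Rt
E
python3 - <<'E'
from h import *
face=[667.5,3.3,98.5,-.1285]
p,Rt=hang(-20,0,100,face,[76,0,172]);print(p);delta(p,Rt)
E
```

```text
[450.16830741  31.3818578  286.05890983]
t 3.15 at [ 434.1 -266.4  333.6] F [ 0.8 -1.   0.2]
shift [ 0.0148 -0.7454  0.1184] turn [-0.0153  0.3326  0.0589]
```

Call:
{"name": "arm_command", "arguments": {
  "plan": [
    [[10,0,-0.08,0,0,0.05,0.01],[10,0,-0.19,0,0,0.12,0.02],[10,0.005,-0.3,0,0,0.2,0.03],[10,0.01,-0.41,0,-0.01,0.27,0.05],[10,0.01,-0.52,0,-0.015,0.333,0.059]]
  ]
}}

```text
time_s: 3.65
tcp_pos: [444.7, -57.2, 331.7]
tcp_rot: [2.996, -0.197, 0.81]
contact_force: [0.5, 0.1, -1.2]
finger_gap: 19.6
gripper_force: 30.0
```

```bash
python3 - <<'E'
from h import *
face=[667.5,3.3,98.5,-.1285]
p,Rt=hang(-20,0,100,face,[76,0,172]);print(p);delta(p,Rt)
E
```

```text
[450.16830741  31.3818578  286.05890983]
t 3.65 at [444.7 -57.2 331.7] F [ 0.5  0.1 -1.2]
shift [-0.0708 -0.2212  0.0912] turn [-0.0004 -0.0027 -0.0019]
```

Call:
{"name": "arm_command", "arguments": {
  "plan": [
    [[10,-0.01,-0.06,0.02,0,0,0],[10,-0.03,-0.14,0.05,0,0,0],[10,-0.07,-0.22,0.09,0,-0.002,0],[10,-0.07,-0.22,0.09,0,-0.002,0],[10,-0.07,-0.22,0.09,0,-0.002,0]]
  ]
}}

```text
time_s: 4.15
tcp_pos: [449.8, 30.2, 286.0]
tcp_rot: [3.001, -0.19, 0.796]
contact_force: [0.2, -0.8, -0.9]
finger_gap: 19.6
gripper_force: 30.0
```

```bash
python3 - <<'E'
from h import *
import cv2,json
face=[667.5,3.3,98.5,-.1285]
p,Rt=hang(-20,0,100,face,[76,0,172]);delta(p,Rt)
o=get_obs();c=camera_info("wrist");im=snapshot("wrist");cv2.imwrite("pics/w2.png",im[:,:,::-1])
d={k:np.asarray(v).tolist() for k,v in c.items()};d["p"]=o["tcp_pos"].tolist();d["r"]=o["tcp_rot"].tolist();json.dump(d,open("w2.json","w"))
F=Rface(face[3]);L=np.array([[75,75,0],[75,-75,0],[0,0,0],[0,0,40]]);print(proj(c,np.array(face[:3])+L@F.T).round(1))
print(proj(c,o["tcp_pos"]+R.from_rotvec(o["tcp_rot"]).as_matrix()@[76,0,160]))
E
```

```text
t 4.15 at [449.8  30.2 286. ] F [ 0.2 -0.8 -0.9]
shift [ 0.0005 -0.0029  0.0001] turn [-0.0013  0.0033  0.0009]
[[170.7 -26.4]
 [382.9 -26.3]
 [276.8  87.8]
 [276.3  83.7]]
[[276.63622627 121.04848328]]
```

View pics/w2.png

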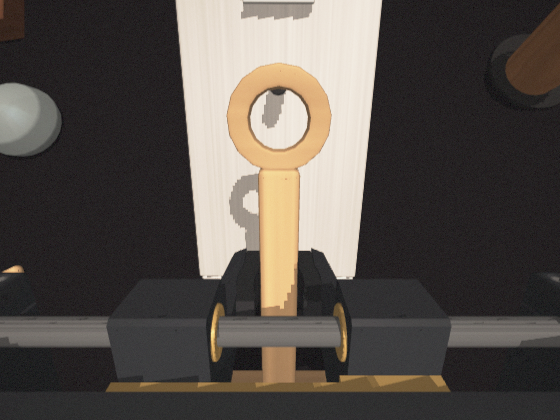

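The wrist view shows the eye ring centred at (279,118), slightly off the predicted (277,121). The ring partly hides the peg tip at (278,91). The face edges run (178,0)→(201,275) and (380,0)→(355,275), with the front edge at row 277. I'll back down the slope to see the whole peg.

Call:
{"name": "arm_command", "arguments": {
  "plan": [
    [[10,-0.03,0,0,0,0,0],[10,-0.08,0,0,0,0,0],[10,-0.12,0,0,0,0,0],[10,-0.12,0,0,0,0,0],[10,-0.12,0,0,0,0,0]]
  ]
}}

```text
time_s: 4.7
tcp_pos: [409.2, 34.1, 263.4]
tcp_rot: [2.998, -0.196, 0.8]
contact_force: [-0.2, -0.5, -0.3]
finger_gap: 19.7
gripper_force: 30.0
```

```bash
python3 - <<'E'
from h import *
import cv2,json
face=[667.5,3.3,98.5,-.1285]
o=get_obs();c=camera_info("wrist");im=snapshot("wrist");cv2.imwrite("pics/w3.png",cv2.resize(im[0:300,150:410,::-1],None,fx=2,fy=2,interpolation=cv2.INTER_CUBIC))
d={k:np.asarray(v).tolist() for k,v in c.items()};d["p"]=o["tcp_pos"].tolist();d["r"]=o["tcp_rot"].tolist();json.dump(d,open("w3.json","w"))
F=Rface(face[3]);L=np.array([[75,75,0],[75,-75,0],[-170,-75,0],[-170,75,0],[0,0,0],[0,0,40]]);print(proj(c,np.array(face[:3])+L@F.T).round(1))
print(o["tcp_pos"])
E
```

```text
[[ 159.6 -107.4]
 [ 385.6 -108. ]
 [ 356.3  233.2]
 [ 193.3  233.5]
 [ 273.4   21.7]
 [ 272.4    3.3]]
[409.20900725  34.08344653 263.41288824]
```

View pics/w3.png

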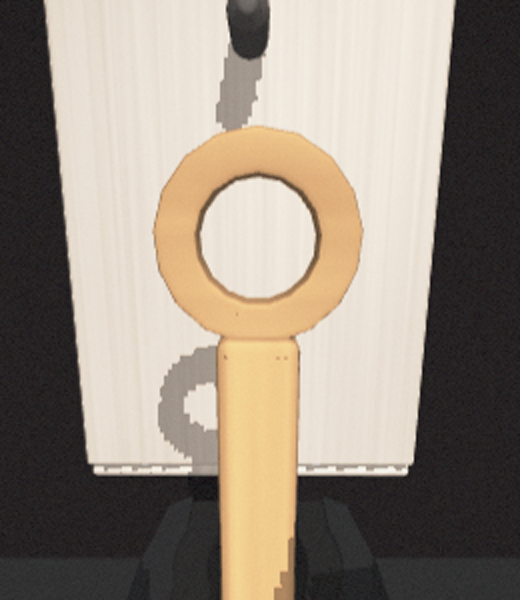

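The crop shows the peg foot's lower edge at (249,58) and its axis near column 248. The face's front corners are at (88,464) and (413,464), and the eye ring is centred at (258.5,232) with a width of 209. All of these are within about 1 mm of the model, so I'll refine with them.

```bash
python3 - <<'E'
from h import *
import json
c={k:np.array(v) for k,v in json.load(open("w3.json")).items()}
m=R.from_rotvec(c["r"]).as_matrix()
L=np.array([[-170,75,0],[-170,-75,0],[-7,0,0],[0,0,40]]);ob=np.array([[194,232],[356.5,232],[274.5,29],[273.7,4.]])
edge=[(1,173.),(-1,377.5)]
def f(p):
    F=Rface(p[3]);r=proj(c,p[:3]+L@F.T)-ob;r[3]*=[1,.3];out=list(r.ravel())
    for s,u in edge:
        q=proj(c,p[:3]+np.array([[0,75*s,0],[75,75*s,0]])@F.T);out.append(q[0,0]+(0-q[0,1])*(q[1,0]-q[0,0])/(q[1,1]-q[0,1])-u)
    return np.r_[out,(p[2]-98.5)/3]
r=least_squares(f,[667,3,98,-.13]);print(r.x,r.fun.round(1))
ang=np.linspace(0,2*np.pi,4,False);ring=np.c_[24*np.cos(ang),24*np.sin(ang),0*ang]
ex=np.array([[279.2,63],[331.5,117],[279.2,169],[227,117]])
def g(e): return (proj(c,c["p"]+(np.array(e)+ring*[1,-1,1])@m.T)-ex).ravel()
s=least_squares(g,[76,0,160]);print(s.x,s.fun.round(1))
# fixed depth
s2=least_squares(lambda e:g([e[0],e[1],160]),[76,0]);print(s2.x)
face=r.x
p,Rt=hang(0,0,60,face,[*s2.x,172]);print(p);delta(p,Rt)
E
```

```text
[ 6.69052772e+02  2.02015529e+00  9.88054562e+01 -1.33063387e-01] [-0.3 -0.7  0.3 -0.3  0.4  1.1  0.3 -1.  -0.9  0.2  0.1]
[-2.76547924e+00  1.45916063e+01  4.93338897e+03] [  0.   51.9 -53.8  -0.5   0.  -50.9  53.7  -0.5]
[76.05810199  1.17805678]
[488.94851112  27.31645285 261.69429883]
t 4.75 at [409.7  34.1 263.8] F [ 0.3 -0.2 -1. ]
shift [ 0.1695 -0.0089  0.1037] turn [-0.0015  0.0006  0.0013]
```

```bash
python3 - <<'E'
from h import *
import json
c={k:np.array(v) for k,v in json.load(open("w3.json")).items()}
m=R.from_rotvec(c["r"]).as_matrix()
ang=np.linspace(0,2*np.pi,4,False);ring=np.c_[24*np.cos(ang),24*np.sin(ang),0*ang]
ex=np.array([[279.2,63],[331.5,117],[279.2,169],[227,117]])
s=least_squares(lambda e:(proj(c,c["p"]+(np.array(e)+ring)@m.T)-ex).ravel(),[76,0,160]);print(s.x,s.fun.round(1))
E
cat >> h.py <<'E'
FACE=[669.05,2.02,98.8,-.133]; EYE=[76.5,1.2,172]
E
python3 - <<'E'
from h import *
delta(*hang(0,0,55,FACE,EYE))
E
```

```text
[ 77.24098081   1.18899721 165.03166586] [ 0.1 -1.7 -0.9  1.  -0.  -0.1  0.9  1. ]
t 4.75 at [409.7  34.1 263.8] F [ 0.3 -0.2 -1. ]
shift [ 0.1684 -0.0089  0.1162] turn [-0.0015  0.0006  0.0013]
```

Call:
{"name": "arm_command", "arguments": {
  "plan": [
    [[10,0.04,-0.002,0,0,0,0],[10,0.1,-0.005,0.01,0,0,0],[10,0.15,-0.009,0.05,0,0,0],[10,0.168,-0.009,0.1,-0.001,0,0.001],[10,0.168,-0.009,0.11,-0.001,0,0.001]]
  ]
}}

```text
time_s: 5.25
tcp_pos: [491.0, 27.4, 258.1]
tcp_rot: [2.997, -0.197, 0.8]
contact_force: [-1.5, -0.2, -1.3]
finger_gap: 19.5
gripper_force: 30.0
```

```bash
python3 - <<'E'
from h import *
import cv2
delta(*hang(0,0,0,FACE,EYE))
c=camera_info("wrist");im=snapshot("wrist");t=snapshot("side")
a=cv2.resize(im[0:200,180:380],(600,600),interpolation=cv2.INTER_CUBIC)[:,100:500];b=cv2.resize(t[160:280,150:230],(400,600),interpolation=cv2.INTER_CUBIC)
cv2.imwrite("pics/w4.png",np.hstack([a,b])[:,:,::-1])
o=get_obs();m=R.from_rotvec(o["tcp_rot"]).as_matrix();F=Rface(FACE[3])
q=proj(c,np.array(FACE[:3])+np.array([[0,0,40],[0,0,0],])@F.T);print((q-[180,0])*3-[100,0])
print((proj(c,o["tcp_pos"]+m@[76.5,1.2,160])-[180,0])*3-[100,0])
E
```

```text
t 5.25 at [491.   27.4 258.1] F [-1.5 -0.2 -1.3]
shift [-0.0007  0.001   0.1398] turn [-0.0008  0.0013  0.0007]
[[201.13552988 355.06522706]
 [200.19100584 350.391192  ]]
[[195.73492127 376.83679858]]
```

View pics/w4.png

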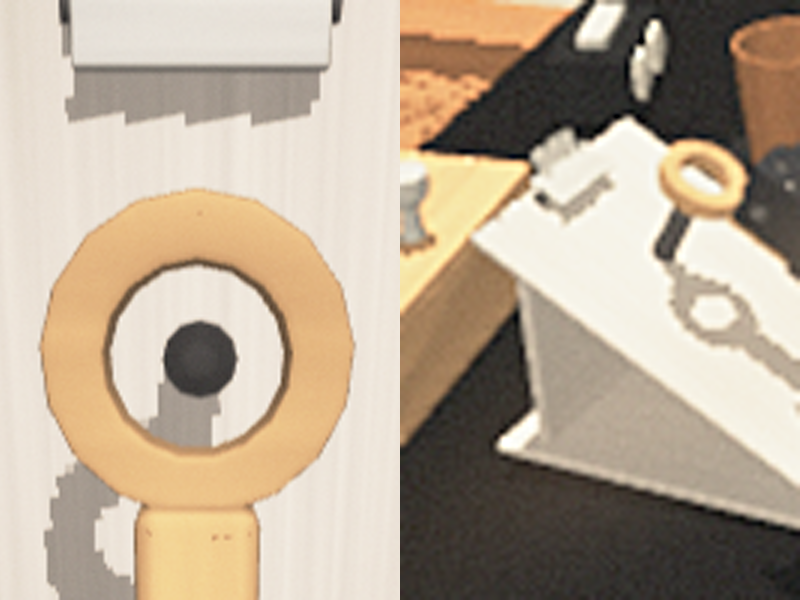

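The peg shows end-on as a disc at (200,357), centred in the hole at (197,357). I'll lower along the peg.

Call:
{"name": "arm_command", "arguments": {
  "plan": [
    [[10,0,0.001,0.02,-0.001,0.001,0],[10,0,0.001,0.05,-0.001,0.001,0],[10,0,0.001,0.08,-0.001,0.001,0],[10,0,0.001,0.105,-0.001,0.001,0],[10,0,0.001,0.12,-0.001,0.001,0]]
  ]
}}

```text
time_s: 5.85
tcp_pos: [512.5, 24.6, 215.9]
tcp_rot: [2.996, -0.197, 0.799]
contact_force: [-0.1, 0.1, 0.1]
finger_gap: 19.7
gripper_force: 30.0
```

Call:
{"name": "arm_command", "arguments": {
  "plan": [
    [[10,0,0,0.003,0,0,0],[10,0,0,0.005,0,0,0],[10,0,0,0.007,0,0,0],[10,0,0,0.009,0,0,0],[10,0,0,0.01,0,0,0]]
  ]
}}

```text
time_s: 6.35
tcp_pos: [514.5, 24.4, 213.2]
tcp_rot: [2.996, -0.197, 0.8]
contact_force: [0.1, -1.0, -0.2]
finger_gap: 19.4
gripper_force: 30.0
```

```bash
python3 - <<'E'
from h import *
delta(*hang(0,0,0,FACE,EYE));print(get_obs()["torque"])
E
```

```text
t 6.35 at [514.5  24.4 213.2] F [ 0.1 -1.  -0.2]
shift [0.0038 0.0013 0.0127] turn [-0.0001  0.0009  0.0011]
[ 0.05943692  0.21449323 -0.00180223]
```

Still about 5 mm off the face with no contact. I'll lower gently until there is contact force.

Call:
{"name": "arm_command", "arguments": {
  "plan": [
    [[10,0.001,0.001,0.003,0,0,0],[10,0.001,0.001,0.006,0,0,0],[10,0.001,0.001,0.008,0,0,0],[10,0.001,0.001,0.009,0,0,0],[10,0.001,0.001,0.009,0,0,0]]
  ]
}}

```text
time_s: 6.85
tcp_pos: [516.5, 23.7, 210.2]
tcp_rot: [2.996, -0.197, 0.8]
contact_force: [-3.0, -0.8, 3.2]
finger_gap: 19.6
gripper_force: 30.0
```

Call:
{"name": "arm_command", "arguments": {
  "plan": [
    [[10,0,0,0.001,0,0,0],[10,0,0,0.002,0,0,0],[10,0,0,0.003,0,0,0],[10,0,0,0.004,0,0,0],[10,0,0,0.004,0,0,0]]
  ]
}}

```text
time_s: 7.35
tcp_pos: [516.7, 23.7, 210.0]
tcp_rot: [2.996, -0.196, 0.799]
contact_force: [-24.7, -1.1, 29.3]
finger_gap: 19.3
gripper_force: 30.0
```

```bash
python3 - <<'E'
from h import *
import cv2
delta(*hang(0,0,0,FACE,EYE));print(get_obs()["torque"])
im=snapshot("wrist");t=snapshot("side")
a=cv2.resize(im[0:200,180:380],(600,600),interpolation=cv2.INTER_CUBIC)[:,100:500];b=cv2.resize(t[170:270,155:288],(532,400),interpolation=cv2.INTER_CUBIC)[:,:400]
cv2.imwrite("pics/w5.png",np.hstack([a,np.pad(b,((0,200),(0,0),(0,0)))])[:,:,::-1])
E
```

```text
t 7.35 at [516.7  23.7 210. ] F [-24.7  -1.1  29.3]
shift [0.0029 0.0003 0.0031] turn [-0.0001  0.0012  0.0015]
[-0.38603426  1.46500649 -0.41353562]
```

View pics/w5.png

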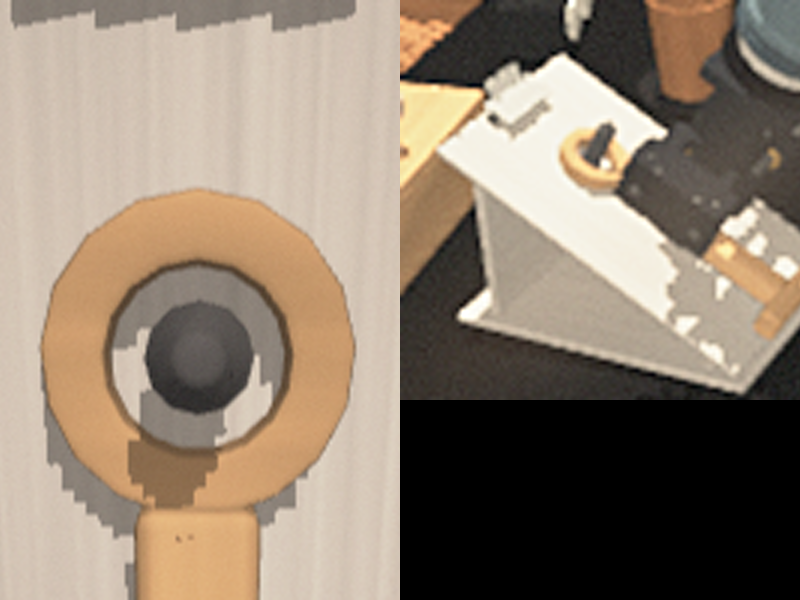

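The peg sits inside the eye, centred at about (198,356), and the rake lies on the face with firm contact. I'll ease the pressure and then release.

Call:
{"name": "arm_command", "arguments": {
  "plan": [
    [[10,0,0,-0.002,0,0,0],[10,-0.004,0,-0.003,0,0,0],[10,-0.008,0,-0.003,0,0,0],[10,-0.01,0,-0.003,0,0,0],[10,-0.01,0,-0.003,0,0,0]]
  ]
}}

```text
time_s: 7.95
tcp_pos: [514.5, 23.9, 208.9]
tcp_rot: [2.994, -0.197, 0.806]
contact_force: [-1.9, -0.9, 7.4]
finger_gap: 19.7
gripper_force: 30.0
```

Call:
{"name": "arm_command", "arguments": {
  "plan": [
    [[22,0,0,0,0,0,0],[26,0,0,0,0,0,0],[32,0,0,0,0,0,0],[40,0,0,0,0,0,0],[50,0,0,0,0,0,0]]
  ]
}}

```text
time_s: 8.45
tcp_pos: [513.2, 24.1, 207.5]
tcp_rot: [2.996, -0.197, 0.799]
contact_force: [-0.7, 0.6, -0.5]
finger_gap: 45.9
gripper_force: 0.0
```

Call:
{"name": "arm_command", "arguments": {
  "plan": [
    [[50,0,0,0,0,0,0],[50,0,0,-0.03,0,0,0],[50,0,0,-0.07,0,0,0],[50,0,0,-0.14,0,0,0],[50,0,0,-0.22,0,0,0]]
  ]
}}

```text
time_s: 8.95
tcp_pos: [469.1, 30.0, 283.9]
tcp_rot: [2.997, -0.197, 0.797]
contact_force: [1.1, -0.0, 0.5]
finger_gap: 49.9
gripper_force: 0.0
```

```bash
python3 - <<'E'
from h import *
import cv2
delta(*hang(0,0,0,FACE,EYE))
im=snapshot("wrist");t=snapshot("side")
a=im[0:400,80:480];b=cv2.resize(t[170:270,155:288],(532,400),interpolation=cv2.INTER_CUBIC)[:,:400]
cv2.imwrite("pics/w6.png",np.hstack([a,b])[:,:,::-1])
E
```

```text
t 8.95 at [469.1  30.  283.9] F [ 1.1 -0.   0.5]
shift [1.520e-02 1.000e-04 2.231e-01] turn [-0.0001  0.0024  0.0009]
```

View pics/w6.png

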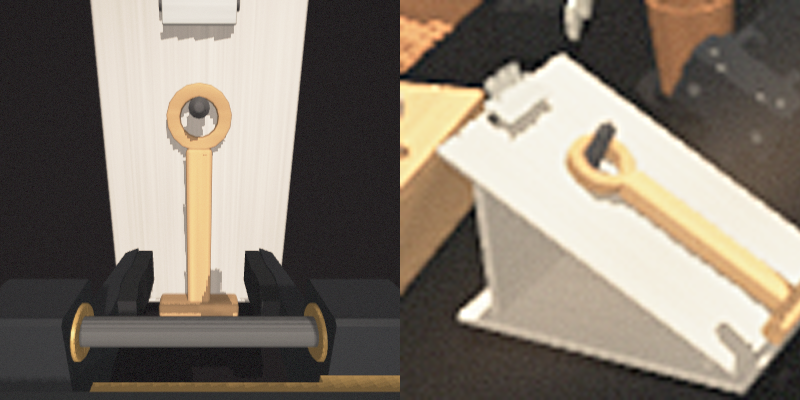

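The rake hangs straight: the peg at (199,106) bears on the upper rim of the eye, the handle lies flat, and the head points down the slope. I'll settle for a moment and hand in.

Call:
{"name": "arm_command", "arguments": {
  "plan": [
    [[50,0,0,-0.03,0,0,0],[50,0,0,-0.05,0,0,0],[50,0,0,-0.05,0,0,0],[50,0,0,-0.05,0,0,0],[50,0,0,-0.05,0,0,0]]
  ]
}}

```text
time_s: 9.55
tcp_pos: [460.0, 31.2, 300.6]
tcp_rot: [2.996, -0.197, 0.798]
contact_force: [-0.5, -0.7, -1.0]
finger_gap: 50.0
gripper_force: 0.0
```

```bash
python3 -c "
from cell import *
print(finish_job())"
```

```text
the job is handed in; nothing more can be done
None
```

The rake now hangs by its eye on the stand's peg, flat on the face with its head down the slope; I kept hold of it until it lay there, then handed the job in at about 9.6 s (no verdict was returned).

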